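# Clear the rejected cast from the inspection slide

## Robot

A 6-joint arm with a two-finger parallel gripper is mounted at the origin on the work surface. World frame = base frame: x ahead of the robot, y to its left, z up, the work surface at z = 0. Lengths are in m, angles in degrees, forces in N, time in s.
With the tool pointing down it reaches from about 0.4 to 0.825 m from the base axis. Payload 7 kg.
Tool frame: the origin (TCP) lies midway between the tips of the shut fingers; the grasp point (between the pads) lies 19 mm behind it; z points along the fingers, y is the line along which they close (so a half turn about z gives the same grasp; the last joint's range is limited). The gripper opens to 88 mm and grips with 3 to 60 N. Pads are 19 mm wide; open, the fingers measure 130 mm over their backs; the gripper's body (78 mm by 193 mm) begins 47 mm behind the grasp point.
Start: joints at [87.611, 20.546, 0.682, 0, -70.136, -16.507], TCP at [0.219, 0.639, 0.227] pointing down, gripper open.
Joint ranges: [-176.03, 176.03], [-82.01, 121.73], [-58.28, 71.71], [-173.87, 95.51], [-174.79, -0.11], [-173.66, 173.66]. Speed limits (degrees/s): [136.94, 136.94, 172.46, 180, 180, 180].

## Interface

Orientations are given as a 3x3 rotation matrix whose columns are the frame's x, y, z axes.
In Python, from rig import robot gives the robot as it stands. Calls block until the motion is done:
- robot.goto(position, orientation): joint-space move of the TCP to a pose.
- robot.servo_line(position, ori=None, speed=0.15): straight line of the TCP; ori=None keeps the orientation; speed is the mean speed in m/s.
- robot.movej(angles): joint-space move.
- robot.move_gripper(opening): opening from 0.0 (shut) to 1.0 (fully open); the grip force is fixed at half the most; returns when the fingers have stopped.
- robot.dwell(seconds).
- robot.ik(position, orientation): joint angles nearest the present ones, or None.
- robot.grab_frame(name): name is "scene" or "side" or "wrist"; returns (picture, depth): 480x640x3 uint8, red, green, blue; 480x640 float32, m along the optical axis (not along the pixel's ray), 0 where there is no reading.
- robot.camera_info(name): a dict with "vfov" (degrees; the focal length in pixels is half the picture's height over the tangent of half this angle, whatever the lens; pixels are square), "cx", "cy" (the principal point, pixels), "view" (4x4, takes a point from world to camera coordinates); the wrist camera has in their place "T_tool_cam" (4x4, takes a point from camera to tool coordinates, whose origin is the TCP and whose axes are the flange's). Camera axes: x right, y down, z forward; pixel columns grow to the right and rows downward; lengths in m; the calibration is good to about 2 mm. A picture is of the moment at which its call begins: read the wrist's pose just before it. camera_info takes no time and is no camera call.
A pose or a line that the arm cannot do raises robot.Unreachable and nothing moves.
- robot.job_done(): hands the job in; it is judged then, once.
Readings, each from a call of its own:
- robot.read_t(): time.
- robot.read_qpos(): joint angles.
- robot.read_qvel(): joint speeds.
- robot.read_effort(): joint torques, N m.
- robot.read_position(): TCP position.
- robot.read_tcp_rot(): TCP orientation.
- robot.read_force(): force on the tool from outside, world axes, zero at the start.
- robot.read_ft_torque(): the same for the moment, N m.
- robot.read_grip_width(): opening from 0.0 (shut) to 1.0 (fully open).
- robot.read_finger_force(): force on a finger pad.
Only numpy, scipy, OpenCV 4.12 (cv2) and the standard library are available. Lean on these libraries where they do the work, as an engineer would, in place of code of your own. Each camera call takes 0.05 s, during which the arm holds its last target. There are 200 camera calls.

## Task

Slide the tray carriage along its rail until the rejected plaster cast (red dot on top) stands opposite the red reject bin, then push that cast, without lifting it, off the far edge of the tray so that it drops into the bin. Then slide the carriage, with the good cast still in its bay, all the way home against the green stop and let go.

Things in the scene. Friction and masses are not known exactly. Their poses are not given: they have to be found in the camera images.
- carriage (a joint): Position of the tray carriage along its rail, m: 0 = home (where it starts), against the green stop at the rail's right (-y) end; grows as it slides to the robot's left (+y), up to 0.30. It runs stiffly (about 3 N) and stays where it is left. There is no lock.
- tray_mid (a point): Centre of the blue tray's top (45 mm above the table); moves with it. y axis: along the rail, towards growing joint value; x: across it, away from the robot, to the bin. Tray 100 mm (x) by 220 mm (y). Two bays centred 60 mm either side along y, each between ribs 12 mm high, 78 mm apart, open at the near (-x) and far (+x) edges.
- grip (a point): Middle of the black knob on the carriage's upright handle, at the tray's +y end, 134 mm along y from tray_mid. Knob 18 mm thick and 28 mm high on a post 16 mm thick; this point is 45 mm above the tray surface, the top 61 mm. Can be pinched from above, or just pushed.
- reject: The rejected cast: cream plaster dental model with a 27 mm red disc on top. Loose, about 160 g, in either bay. U-shaped base 68 mm long (x from -33 to +35 mm), 70 mm wide (y), 24 mm high, teeth up to 40 mm; flat back at -x (towards the robot), rounded front at +x (towards the bin). Origin: on its underside, 33 mm from the flat back; z up.
- reject_mid (a point): Point inside the rejected cast, 18 mm above its underside, over its origin.
- good: The good cast in the other bay: same shape and size, no red disc. Origin and axes as for the rejected cast.
- bin: Red reject bin, open on top, fixed to the bench beyond the rail. Outside 160 mm (x) by 140 mm (y), walls and floor 4 mm; front wall (towards the tray) and sides 36 mm high, back wall 70 mm. Origin: centre of its underside, on the table. x away from the tray, y along the rail. Its front wall stands 10 mm beyond the tray's far edge.
- articulator: Bystander: black dental articulator, 100 x 110 mm, 120 mm high. Origin: centre of its underside.
- bur_block: Bystander: black block of steel burs, 60 x 90 mm, 75 mm high. Origin: centre of its underside.
- bottle: Bystander: white bottle with a blue cap, 56 mm thick, 110 mm high. Origin: centre of its underside.

How it is judged:
By the outcome, as a careful person would: the job done as asked, in the order asked, and still so for the second after the job is handed in, with the robot touching nothing.
It also fails if it takes over 67 s, if anything falls off the work surface, if the arm or the gripper's body presses on something with over 40 N, if the wrist force passes 120 N, or if a joint passes its speed limit or range.

## Working session

There is one attempt and no reset: what is moved stays moved. The work goes in short steps, each a Python script; the robot and the scene stay as the last script left them, time stands still between calls to the robot, and variables do not carry over. Pictures are saved under pics/ and viewed, at most 10 in all, crops included, and the job is handed in when it is done.

```bash
mkdir -p pics; ls; python3 - <<'E'
from rig import robot
import cv2,numpy as np
for n in ["scene","side"]:
    im,d=robot.grab_frame(n); np.savez(f"pics/{n}0.npz",im=im,d=d)
    cv2.imwrite(f"pics/{n}0.png",im[:,:,::-1]); print(n,robot.camera_info(n),(d>0).mean())
print(robot.camera_info("wrist"),robot.read_tcp_rot(),robot.read_t())
E
```

```text
pics
scene {'vfov': 54.198235168970456, 'cx': 318.2401517539785, 'cy': 238.56414303172198, 'view': array([[-0.88668417,  0.46199217, -0.01882617,  0.53642123],
       [ 0.35590332,  0.65594736, -0.66563194, -0.1765672 ],
       [-0.29516777, -0.5969056 , -0.74604269,  1.47500247],
       [ 0.        ,  0.        ,  0.        ,  1.        ]])} 0.9962272135416667
side {'vfov': 54.538301748382736, 'cx': 319.57401203727966, 'cy': 242.39896432132045, 'view': array([[ 0.92374576, -0.38299831, -0.00246437, -0.56823495],
       [-0.29793018, -0.7144985 , -0.63303199,  0.27676334],
       [ 0.2406894 ,  0.58549482, -0.77412171,  0.8814036 ],
       [ 0.        ,  0.        ,  0.        ,  1.        ]])} 0.995927734375
{'vfov': 59.837755936141626, 'cx': 320.3209701821894, 'cy': 237.0480339771132, 'T_tool_cam': array([[-1.82335512e-04, -9.58920538e-01, -2.83674758e-01,
         7.79004113e-02],
       [ 9.99999983e-01, -1.76643394e-04, -4.56456917e-05,
         2.72359402e-04],
       [-6.33868069e-06, -2.83674761e-01,  9.58920554e-01,
        -1.58339117e-01],
       [ 0.00000000e+00,  0.00000000e+00,  0.00000000e+00,
         1.00000000e+00]])} [[ 9.46060815e-01 -3.23988894e-01 -3.60857623e-04]
 [-3.23989070e-01 -9.46059716e-01 -1.44781399e-03]
 [ 1.27682792e-04  1.48663401e-03 -9.99998887e-01]] 0.1
```

View pics/scene0.png

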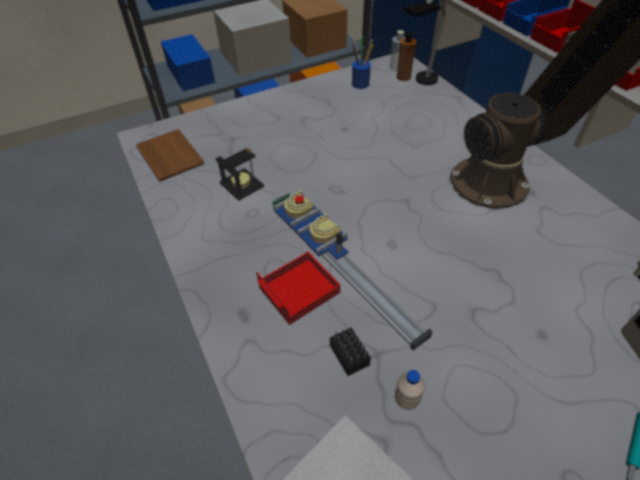

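View pics/side0.png

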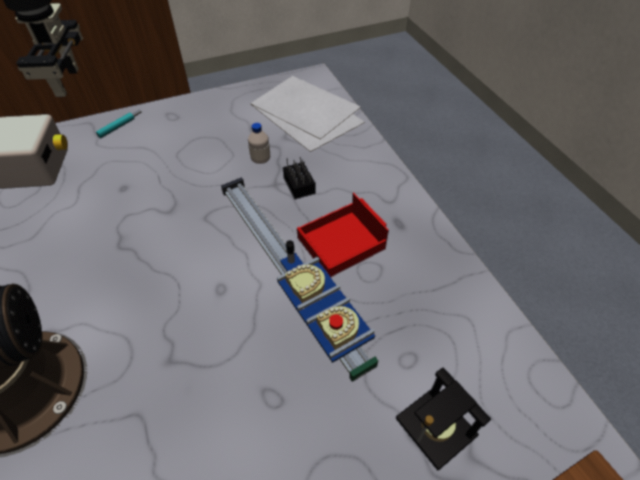

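The side view shows everything: the red dot is at (336,322) in the -y bay, the good cast at (305,282), the knob at (290,247) and the green stop at (363,367). The bin is at (343,237), the bur block at (299,180), the bottle at (259,145) and the articulator at (443,420). Next I measure from masks plus depth.

```bash
cat > h.py <<'E'
import numpy as np,cv2
from rig import robot
def K(n):
    c=robot.camera_info(n); return c,240/np.tan(np.radians(c["vfov"]/2))
def deproj(n,d,T=None):
    c,f=K(n); T=np.linalg.inv(c["view"]) if T is None else T
    v,u=np.mgrid[:480,:640]
    P=np.stack([(u-c["cx"])/f*d,(v-c["cy"])/f*d,d,np.ones_like(d)],-1)@T.T
    return P[...,:3]
def ray(n,u,v,z,T=None):
    c,f=K(n); T=np.linalg.inv(c["view"]) if T is None else T
    r=T[:3,:3]@np.array([(u-c["cx"])/f,(v-c["cy"])/f,1]); o=T[:3,3]
    return o+r*(z-o[2])/r[2]
def wristT():
    T=np.eye(4); T[:3,:3]=robot.read_tcp_rot(); T[:3,3]=robot.read_position()
    return T@robot.camera_info("wrist")["T_tool_cam"]
def hsvmask(im,lo,hi): return cv2.inRange(cv2.cvtColor(im,cv2.COLOR_RGB2HSV),np.array(lo),np.array(hi))>0
def masks(im):
    red=hsvmask(im,(0,150,60),(8,255,255))|hsvmask(im,(172,150,60),(180,255,255))
    return dict(red=red,blue=hsvmask(im,(105,130,40),(125,255,255)),green=hsvmask(im,(50,80,30),(85,255,255)),black=im.max(2)<60)
def rect(P):
    (c,s,a)=cv2.minAreaRect((P[:,:2]*1000).astype(np.float32)); return np.round(c,1),np.round(s,1),round(a,2)
E
python3 - <<'E'
from h import *
for n in["side","scene"]:
    z=np.load(f"pics/{n}0.npz"); im,d=z["im"],z["d"]; P=deproj(n,d); M=masks(im)
    W=(np.abs(P[...,0])<1.2)&(np.abs(P[...,1])<.8)&(P[...,0]>.3)&(P[...,2]>-.02)&(P[...,2]<.2)
    for k,m in M.items():
        nl,L,st,_=cv2.connectedComponentsWithStats((m&W).astype(np.uint8))
        for i in range(1,nl):
            if st[i,4]<15: continue
            Q=P[L==i]; print(n,k,st[i],"med",Q.mean(0).round(3),"z",np.percentile(Q[:,2],[2,50,98]).round(3),*rect(Q))
# rail direction: table-height plane check
    print(n,"table z",np.median(P[...,2][W]))
E
```

```text
side red [354 194  34  38 195] med [0.786 0.098 0.068] z [0.062 0.067 0.074] [787.6  99.3] [ 15.9 131.6] 8.94
side red [ 298  202   88   68 2821] med [0.707 0.097 0.011] z [0.002 0.005 0.039] [704.5  88.4] [159.2 142. ] 9.01
side red [329 314  14  15 163] med [ 0.59  -0.14   0.085] z [0.078 0.085 0.088] [ 590.7 -137.1] [32.3 24.9] 82.5
side blue [252 123   9   9  63] med [0.624 0.451 0.109] z [0.101 0.11  0.113] [623.8 453.1] [21.  23.7] 33.34
side blue [281 254  21  16 151] med [0.568 0.049 0.046] z [0.042 0.046 0.058] [569.4  51.6] [37.9 32.9] 10.53
side blue [315 263  20  28 148] med [ 0.623 -0.018  0.045] z [0.043 0.046 0.048] [623.1  -7.2] [80.2 24.1] 83.81
side blue [279 279  22  29 198] med [ 0.538 -0.022  0.046] z [0.043 0.046 0.049] [538.7 -22.6] [14.6 73.9] 9.2
side blue [299 291  46  30 469] med [ 0.588 -0.075  0.046] z [0.043 0.046 0.049] [589.6 -74.3] [97.2 25.9] 10.04
side blue [345 303  10   8  27] med [ 0.639 -0.099  0.045] z [0.043 0.045 0.049] [ 638.1 -101.5] [11.  19.4] 8.06
side blue [357 315  12  21 113] med [ 0.642 -0.152  0.046] z [0.043 0.046 0.048] [ 644.9 -1
[... 2122 characters left out ...]
 13  13 125] med [0.628 0.457 0.109] z [0.104 0.109 0.113] [626.6 456.8] [25.5 22.5] 42.86
scene green [274 195  15   8  30] med [ 0.618 -0.218  0.029] z [0.026 0.029 0.033] [ 616.6 -219.3] [47.9  9.8] 12.81
scene black [216 150  47  50 973] med [ 0.701 -0.35   0.057] z [0.007 0.051 0.111] [ 689.2 -359.9] [ 99.5 112. ] 12.85
scene black [336 234   7  12  65] med [0.574 0.058 0.096] z [0.078 0.099 0.108] [572.6  55.7] [13.  17.6] 6.99
scene black [ 330  329   40   46 1121] med [0.691 0.318 0.038] z [0.01  0.039 0.064] [687.1 311.4] [89.3 58. ] 89.0
scene black [411 332  20  18 110] med [0.528 0.365 0.023] z [0.009 0.025 0.032] [525.2 363.3] [53.9 10.3] 4.98
scene table z -1.53836437266075e-05
```

Consistent results: yaw about 9.07°, knob at (571,53), bin centre at about (706,89), and the dot opposite the bin after about 206 mm of travel. I move above the knob for a close look.

```bash
cat >> h.py <<'E'
a=np.radians(9.07); xh=np.array([np.cos(a),np.sin(a),0]); yh=np.array([-np.sin(a),np.cos(a),0]); zd=np.array([0,0,-1.])
def R(x): return np.column_stack([x,np.cross(zd,x),zd])
def ts(p): return np.round([p[0]*xh[0]+p[1]*xh[1],p[0]*yh[0]+p[1]*yh[1]],4)
def at(t,s,z): return xh*t+yh*s+np.array([0,0,z])
E
python3 - <<'E'
from h import *
p=np.array([.571,.053,.25])
for R0 in (R(yh),R(-yh)): print(robot.ik(p,R0))
robot.goto(p+yh*.0,R(yh)); robot.move_gripper(.6)
T=wristT(); im,d=robot.grab_frame("wrist"); np.savez("pics/w1.npz",im=im,d=d,T=T); cv2.imwrite("pics/w1.png",im[:,:,::-1])
P=deproj("wrist",d,T); M=masks(im)
for k in("black","red","blue"):
    nl,L,st,_=cv2.connectedComponentsWithStats(M[k].astype(np.uint8))
    for i in range(1,nl):
        if st[i,4]<100: continue
        Q=P[L==i]; print(k,st[i],Q.mean(0).round(4),np.percentile(Q[:,2],[2,50,98]).round(3),*rect(Q))
m=M["black"]&(P[...,2]>.099)&(P[...,2]<.112); print("knobtop",P[m].mean(0),rect(P[m]),ts(P[m].mean(0)))
print(robot.read_t(),robot.read_force(),robot.read_position())
E
```

```text
[ 24.8429392   10.18533958 -10.38357418   0.         -69.43108624
 164.2270608 ]
[ 24.8429392   10.18533958 -10.38357418   0.         -69.43108624
 -15.7729392 ]
black [309 201  23  29 436] [0.5713 0.0558 0.1031] [0.08  0.106 0.108] [566.3  87. ] [16.5 82.9] 8.86
black [  181   286   459   124 17415] [0.6034 0.0882 0.328 ] [0.258 0.335 0.341] [579.3  72.8] [86. 81.] 66.68
black [    0   290   640   188 51132] [0.5504 0.077  0.3473] [0.324 0.351 0.359] [557.9  93.6] [114.   62.5] 21.15
black [236 371   8  26 117] [0.5473 0.045  0.2956] [0.286 0.294 0.332] [548.7  57.2] [35.5  2.3] 82.22
black [397 371   9  26 132] [0.5978 0.0533 0.2959] [0.285 0.293 0.332] [581.   88.2] [ 2.5 89.9] 26.15
red [  380   104   226   168 32839] [0.7238 0.0923 0.0194] [0.003 0.005 0.07 ] [682.7  85.1] [229.2 138.9] 8.81
red [297 396  26  15 309] [ 0.5905 -0.1276  0.0826] [0.073 0.081 0.086] [581.6  -3.5] [ 23.6 265.4] 4.24
blue [ 266  184  109   50 1986] [0.5729 0.0455 0.0489] [0.039 0.045 0.105] [585.8  60.2] [114.6  88.8] 72.99
blue [267 245  26  73 787] [ 0.5399 -0.0258  0.0466] [0.044 0.045 0.047] [543.2  31.9] [193.5  24.1] 87.15
blue [ 324  245   51   73 1575] [ 0.6196 -0.0087  0.048 ] [0.044 0.045 0.047] [595.   37.1] [ 43.6 194.2] 25.46
blue [270 330 101   3 303] [ 0.5911 -0.07    0.0489] [0.044 0.045 0.047] [556.2  13. ] [ 95.  209.5] 22.5
blue [272 371  14  39 463] [ 0.5597 -0.1364  0.0562] [0.044 0.045 0.332] [556.2 -20.8] [ 15.6 297.1] 1.52
blue [348 371  22  39 556] [ 0.6405 -0.1221  0.0561] [0.044 0.045 0.332] [610.3 -39.1] [ 20.7 244.6] 20.2
knobtop [0.57164655 0.05384237 0.10566092] (array([571.5,  54.3]), array([16.5, 16.1]), 53.17) [ 0.573  -0.0369]
3.6 [ 0.14253605 -0.34201957 -0.76177131] [0.5709943  0.05300306 0.24999782]
```

View pics/w1.png

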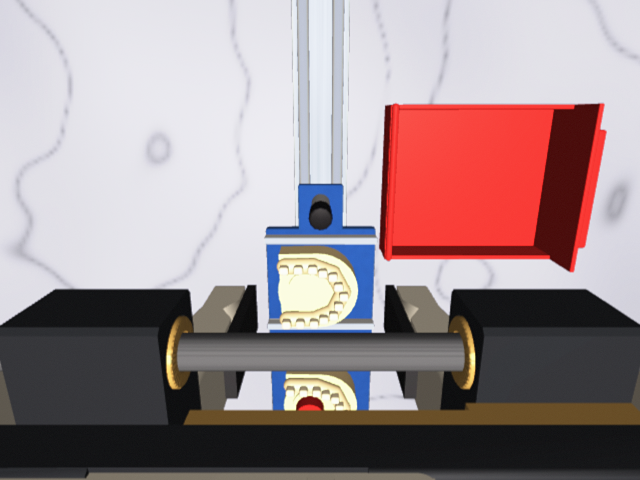

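The wrist view shows the knob top at (320,211), the good cast at (315,290), the red dot at (310,403) and the bin spanning (385–605, 104–270). This gives the knob at (0.5716, 0.0540). I use the other wrist turn so joint 6 stays away from its limit.

```bash
python3 - <<'E'
from h import *
z=np.load("pics/w1.npz"); P=deproj("wrist",z["d"],z["T"]); m=masks(z["im"])["red"]&(P[...,2]<.012)&(P[...,2]>-.005)
r=rect(P[m]); b=ts(np.r_[r[0]/1000,0]); print("bin floor",r,b)
k=np.array([.5716,.0540]); kt,ks=ts(k)
for s in (ks,ks+.21): print(robot.ik(at(kt,s,.071),R(-yh)))
robot.goto(at(kt,ks,.16),R(-yh)); robot.servo_line(at(kt,ks,.071),speed=.1)
print(robot.read_force()); robot.move_gripper(0)
print("grip",robot.read_grip_width(),robot.read_finger_force(),robot.read_force(),robot.read_t())
robot.servo_line(at(kt,ks+.206,.071),speed=.1)
print(robot.read_position(),robot.read_force(),robot.read_grip_width(),robot.read_t())
for n in["side","scene"]:
    im,d=robot.grab_frame(n); np.savez(f"pics/{n}1.npz",im=im,d=d); Q=deproj(n,d)
    m=masks(im)["red"]&(Q[...,2]>.076)&(Q[...,2]<.095)
    print(n,m.sum(),Q[m].mean(0),ts(Q[m].mean(0)))
    if n=="side": cv2.imwrite("pics/side1.png",im[:,:,::-1])
E
```

```text
bin floor (array([706.4,  89.3]), array([157.7, 136.5]), 9.13) [ 0.7116 -0.0232]
[ 24.90956834  19.64854882 -23.37767018   0.         -46.973781
 -15.83956834]
[ 44.57626596  21.60569055 -20.20858222   0.         -48.18572723
 -35.50626596]
[ 0.08932865 -0.39648154  0.0157734 ]
grip 0.1975571187456995 30.000670552253723 [-5.35105453 -0.20067991  5.22279154] 7.9583
[0.53824805 0.2567206  0.0709633 ] [-5.65779467 -2.31823801  5.90785199] 0.1974016862422887 10.1667
side 117 [0.55717602 0.06193859 0.0845606 ] [ 0.56   -0.0267]
scene 69 [0.56011613 0.06419786 0.08348364] [ 0.5632 -0.0249]
```

View pics/side1.png

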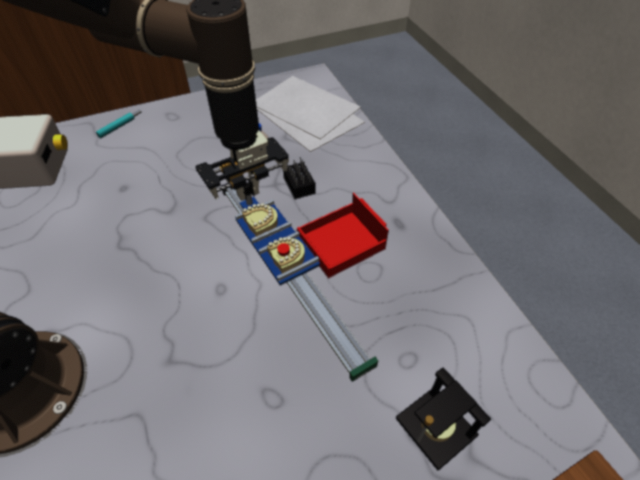

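The dot is at (284,249) in the side view, opposite the bin (s = -25 mm against the bin's -23 mm). I release, then push with the fingers spread along the rail.

```bash
python3 - <<'E'
from h import *
p=robot.read_position()
robot.move_gripper(.6); robot.servo_line(p+[0,0,.10],speed=.2)
s=-.0252
for x in (xh,-xh): print(robot.ik(at(.48,s,.056),R(x)),robot.ik(at(.65,s,.056),R(x)))
x=min((xh,-xh),key=lambda x:abs(robot.ik(at(.48,s,.056),R(x))[5]))
robot.goto(at(.48,s,.17),R(x)); robot.move_gripper(.17)
robot.servo_line(at(.48,s,.056),speed=.15)
for t in (.51,.54,.57):
    robot.servo_line(at(t,s,.056),speed=.06); print(t,robot.read_force().round(1),robot.read_t())
im,d=robot.grab_frame("side"); cv2.imwrite("pics/side2.png",cv2.resize(im[140:340,160:420,::-1],None,fx=2.5,fy=2.5))
E
```

```text
[ 29.58252076  13.19076189 -35.92293301   0.         -40.88630511
  69.48747924] [ 23.99866622  26.67767834 -14.02292086   0.         -49.2994008
  75.07133378]
[  29.58252076   13.19076189  -35.92293301    0.          -40.88630511
 -110.51252076] [  23.99866622   26.67767834  -14.02292086    0.          -49.2994008
 -104.92866622]
0.51 [0.1 0.4 0.3] 15.6917
0.54 [-0.6 -0.1 -0. ] 16.3417
0.57 [0.9 0.1 0.7] 16.9917
```

View pics/side2.png

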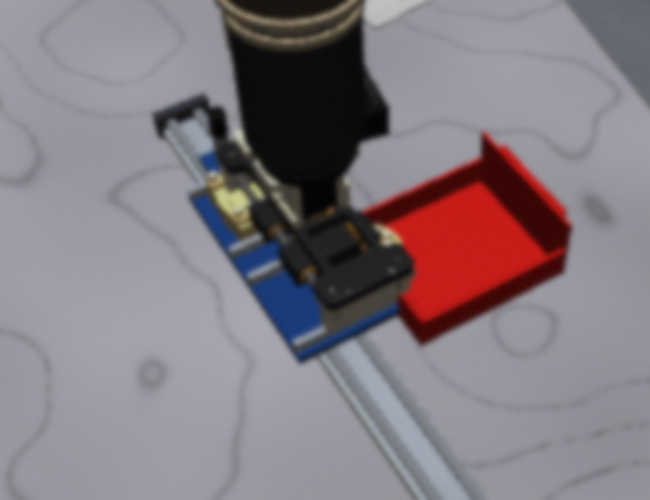

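The cast's front is visible overhanging the bin wall at (390,235) in the crop, and the bay behind it is empty. I carry on with the push.

```bash
python3 - <<'E'
from h import *
s=-.0252
for t in (.60,.625,.65):
    robot.servo_line(at(t,s,.056),speed=.06); print(t,robot.read_force().round(1),robot.read_t())
robot.servo_line(at(.62,s,.056),speed=.15)
robot.servo_line(at(.60,s,.20),speed=.25)
robot.goto(at(.50,s+.1,.22),R(xh)); robot.move_gripper(.6)
for n in["side","scene"]:
    im,d=robot.grab_frame(n); Q=deproj(n,d)
    if n=="side": cv2.imwrite("pics/side3.png",cv2.resize(im[140:340,160:420,::-1],None,fx=2.5,fy=2.5))
    m=masks(im)["blue"]&(abs(Q[...,2]-.045)<.006)&(Q[...,0]<.72)&(Q[...,1]<.35); q=Q[m]; S=q[:,:2]@np.c_[xh[:2],yh[:2]]
    print(n,"tray t,s range",np.percentile(S,[1,99],axis=0).round(4))
    m=hsvmask(im,(18,40,120),(35,160,255))&(Q[...,0]>.45)&(Q[...,0]<.85)&(abs(Q[...,1]-.1)<.18)&(Q[...,2]<.12)&(Q[...,2]>.003)
    nl,L,st,_=cv2.connectedComponentsWithStats(m.astype(np.uint8))
    for i in range(1,nl):
        if st[i,4]>40: print("cast",ts(Q[L==i].mean(0)),np.percentile(Q[L==i][:,2],[2,98]))
print(robot.read_t())
E
```

```text
0.6 [-0.9 -0.3 -0.2] 17.6917
0.625 [-1.5  0.6 -0.4] 18.2583
0.65 [ 1.2 -0.3 -1.3] 18.825
side tray t,s range [[ 0.5221 -0.0748]
 [ 0.619   0.174 ]]
cast [0.5637 0.0897] [0.06758504 0.08647876]
cast [ 0.7219 -0.0266] [0.04050324 0.04658467]
scene tray t,s range [[-0.0392 -0.6749]
 [ 0.6213  0.1813]]
cast [0.5702 0.0976] [0.06582145 0.08577216]
cast [ 0.7245 -0.0244] [0.03831645 0.04596163]
21.4583
```

View pics/side3.png

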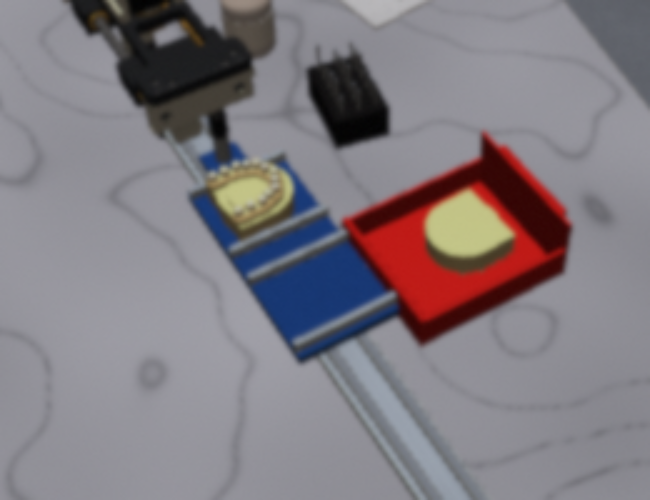

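The cast lies upside down in the bin at (468,230) in the crop. The good cast is still in its bay at (250,195), and the carriage has not moved. I pinch the knob again, run it home and creep up to the stop.

```bash
python3 - <<'E'
from h import *
kt,ks=ts([.5716,.0540]); s=ks+.206
robot.goto(at(kt,s,.18),R(-yh)); robot.servo_line(at(kt,s,.071),speed=.12)
robot.move_gripper(0); print("grip",robot.read_grip_width(),robot.read_force().round(1))
robot.servo_line(at(kt,ks+.01,.071),speed=.08); robot.servo_line(at(kt,ks+.001,.071),speed=.03); robot.dwell(.2)
for i in range(8):
    robot.servo_line(at(kt,ks-.001*i,.071),speed=.01); robot.dwell(.1)
    f=robot.read_force()@yh; print(i,ts(robot.read_position()),f.round(1))
    if f>10: break
robot.dwell(.2); robot.move_gripper(.6)
robot.servo_line(at(kt,ks,.18),speed=.15)
robot.goto(at(.46,.10,.28),R(-yh)); print(robot.read_t(),robot.read_force())
for n in["side","scene"]:
    im,d=robot.grab_frame(n); Q=deproj(n,d)
    if n=="side": cv2.imwrite("pics/side4.png",cv2.resize(im[180:400,200:460,::-1],None,fx=2.5,fy=2.5))
    M=masks(im)
    for k,lo,hi in(("black",.075,.112),("green",.015,.04),("blue",.04,.05)):
        m=M[k]&(Q[...,2]>lo)&(Q[...,2]<hi)&(Q[...,0]>.5)&(Q[...,0]<.66)&(Q[...,1]<.09)&(Q[...,1]>-.24)
        S=Q[m][:,:2]@np.c_[xh[:2],yh[:2]]; print(n,k,S.mean(0).round(4),np.percentile(S[:,1],[1,99]).round(4))
E
```

```text
grip 0.19209422554106384 [-4.2  0.7  4.5]
0 [ 0.5722 -0.0364] 4.1
1 [ 0.5722 -0.0364] 9.7
2 [ 0.5722 -0.0365] 15.6
31.6333 [-0.47597502  0.23015102  0.53475301]
side black [ 0.5691 -0.0409] [-0.046  -0.0312]
side green [ 0.5695 -0.3166] [-0.3206 -0.3102]
side blue [ 0.5685 -0.1961] [-0.2797 -0.0324]
scene black [ 0.5754 -0.0333] [-0.042  -0.0268]
scene green [ 0.5749 -0.3111] [-0.3164 -0.3048]
scene blue [ 0.5829 -0.1825] [-0.268  -0.0232]
```

View pics/side4.png

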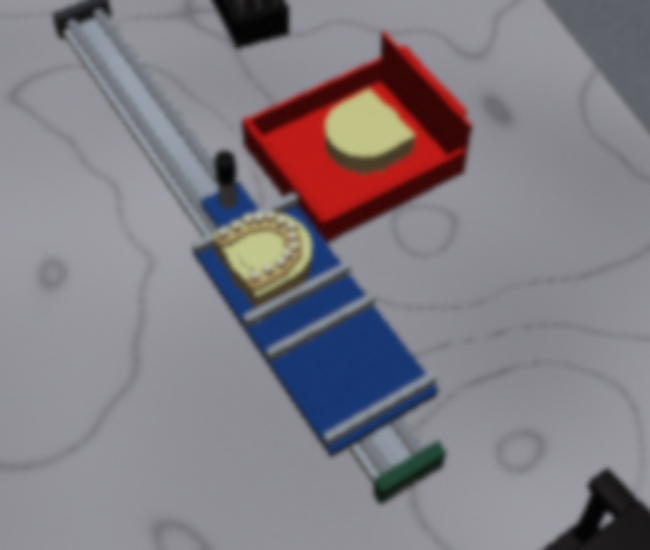

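The tray is home. The resisting force climbed 6 N per mm of commanded travel without the tool moving, and the knob is back at its starting reading (s = -41 mm). The good cast is in its bay at (262,252) in the crop, and the rejected cast is in the bin at (368,130).

```bash
python3 -c "
from rig import robot
print(robot.job_done())"
```

```text
the job is handed in; nothing more can be done
None
```

The rejected cast is in the red bin (it landed upside down), the carriage is home against the green stop with the good cast in its bay, and the job was handed in at about 32 s of the 67 s allowed; no verdict came back.

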